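# Nudge the work plate onto its locating pins

### The arm

A 7-joint arm with a two-finger parallel gripper is mounted at the origin on a cart in front of the work surface, level with it; the furniture and walls round the work are solid. World frame = base frame: x ahead of the robot, y to its left, z up, the work surface at z = 0. Lengths are in m, angles in rad, forces in N, time in s.
With the tool pointing down it reaches from about 0.4 to 0.9 m from the base axis. Payload 5.6 kg.
Tool frame: the origin (TCP) lies midway between the tips of the shut fingers; the grasp point (between the pads) lies 19 mm behind it; y points along the fingers, z is the direction in which the jaws open and shut, and the axes are right-handed (so a half turn about y gives the same grasp; the last joint's range is limited). The gripper opens to 92 mm and grips with 3 to 60 N. Pads are 20 mm wide; open, the fingers measure 128 mm over their backs; the gripper's body (75 mm by 189 mm) begins 69 mm behind the grasp point.
Start: joints at [1.076, 0.468, -0.012, 1.603, 0.006, 1.071, -0.056], TCP at [0.284, -0.585, 0.215] pointing down, gripper open.
Joint ranges: [-2.53, 2.53], [-0.31, 2.02], [-1.57, 1.55], [0.28, 2.44], [-1.29, 4.43], [0.15, 1.84], [-2.92, 2.92]. Speed limits (rad/s): [2.57, 2.57, 3.14, 3.14, 3.14, 3.14, 3.14].

### API

Orientations are given as a 3x3 rotation matrix whose columns are the frame's x, y, z axes.
In Python, from station import env, effector, solver, viewer, workorder, search_frame, tip_of gives the robot as it stands. Calls block until the motion is done:
- env.reach(position, orientation): joint-space move of the TCP to a pose.
- env.movel(position, frame=None, rate=0.15): straight line of the TCP; frame=None keeps the orientation; rate is the mean speed in m/s.
- env.goto_joints(angles): joint-space move.
- effector.release() and effector.grasp(squeeze=None): open the fingers fully, or close them until they stop; squeeze is the grip in N (None keeps the last).
- env.pause(seconds).
- solver.inverse_kinematics(position, orientation): joint angles nearest the present ones, or None.
- env.sense(): the state.
- viewer.read_camera(name): name is "side" or "top" or "wrist"; returns (picture, depth): 480x640x3 uint8, red, green, blue; 480x640 float32, m along the optical axis (not along the pixel's ray), 0 where there is no reading.
- viewer.camera_info(name): a dict with "intrinsics" (3x3 intrinsics, pixels), "eye" and "rotation" of the camera in the world; the wrist camera has in their place "T_tool_cam" (4x4, takes a point from camera to tool coordinates, whose origin is the TCP and whose axes are the tool frame's). Camera axes: x right, y up, looking along -z (the intrinsics and any distortion apply to the point x, -y, -z); pixel columns grow to the right and rows downward; lengths in m; the calibration is good to about 2 mm. A picture is of the moment at which its call begins: read the wrist's pose just before it. camera_info takes no time and is no camera call.
A pose or a line that the arm cannot do raises env.PlanningError and nothing moves.
- workorder.finish_job(): hands the job in, once; it reports no verdict.
Trained networks look in the newest picture that a camera, given by its name, has taken for a name from the list of things; names that differ only in an ending like _2 or _b are one class to them, and where a whole thing is asked for, a point or a joint stands for the part that bears it (a point fixed in the world has none). Each returns a list of dicts, best first, with "score" (0 to 1); they miss things now and then, are a little off and sometimes report something else, mostly with a low value. They report only what shows in the picture. A call takes as long as a camera call. They do not tell look-alikes from the thing itself.
- search_frame(camera, name): "at" ([x, y, z] in m, in world coordinates, good to about 4 mm: the middle of the surface that is visible of it).
- tip_of(camera, name): "at" ([x, y, z] in m, in world coordinates, good to about 4 mm: a listed point, or the origin of a listed thing).
The state is a dict: "t": time; "joint_positions": joint angles; "joint_velocities": joint speeds; "tau": joint torques, N m; "ee_pos": TCP position; "tcp_rot": TCP orientation; "wrist_force": force on the tool from outside, world axes, zero at the start; "moment": the same for the moment, N m; "gripper_width": finger opening in m.
Only numpy, scipy, OpenCV 4.12 (cv2) and the standard library are available. Lean on these libraries where they do the work, as an engineer would, in place of code of your own. Each camera call takes 0.05 s, during which the arm holds its last target. There are 200 camera calls.

### The job

The aluminium work plate was laid down short of its place on the steel fixture: it rests on the fixture's ledge and on the tips of the two locating pins. Nudge it sideways with your fingers until both its holes drop over the two pins and it lies flat and fully down on the fixture's deck. Do not lift the plate, do not touch the black clamp knob on it (its setting must stay), and leave the box, bottle, padlock and tin beside the work where they are.

Things in the scene. Friction and masses are not known exactly. Their poses are not given: they have to be found in the camera images.
- fixture: Dark steel fixture fixed to the bench, 166 mm along its x, 120 mm along y; origin: centre of its underside, on the bench top. Its +x is the way the plate must travel; z up. A ledge (top 26 mm above the bench) covers x -83 to -21 mm, a lower deck (top 12 mm) the rest, with the two pins. Nothing on it stands above the ledge. The plate can drop only once its trailing edge has left the ledge.
- plate: Loose aluminium plate, about 0.3 kg, 90 mm along its x, 100 mm along y, 10 mm thick; origin: centre of its underside, z up. Home: origin at x = 28, y = 0, z = 12 mm in the fixture's frame, axes parallel; its trailing edge is then 4 mm past the ledge. It starts level at z = 26 mm, 18 to 32 mm short of home in x, 6 to 15 mm off to +y (the robot's side), turned up to 0.12 rad. Its edges are plain and free.
- clamp_knob: Black clamp knob, 22 mm across, 17 mm tall, fixed on the plate at plate x = -8 mm, y = 0; origin: centre of its foot, 16.5 mm above the plate's underside. Not to be touched. Under it a strap and a brass key blank lie on the plate (6.5 mm high, within 31 mm of the middle in x, 35 mm in y).
- pin_left (a point): Foot of the pin at fixture x = 36, y = +34 mm, on the deck (12 mm above the bench). Pin: 10 mm thick, 14 mm tall, its upper 7.5 mm a cone with a 3.6 mm tip, level with the ledge top. The cones draw the plate in once the holes are within about 4 mm of the pins and the plate is clear of the ledge.
- pin_right (a point): Foot of the other, equal pin at fixture x = 36, y = -34 mm, on the deck.
- hole_left (a point): Centre, at the plate's underside, of the through hole at plate x = 8, y = +34 mm; 13 mm wide, so 1.5 mm play all round the pin. It belongs over pin_left.
- hole_right (a point): Centre, at the plate's underside, of the equal hole at plate x = 8, y = -34 mm. It belongs over pin_right.
- blank_box: Bystander: closed cardboard box 90 x 60 x 32 mm to the left of the fixture; origin at the centre of its underside.
- oil_bottle: Bystander: white oil bottle with a red spout, 40 mm across, 114 mm tall, to the left of the fixture; origin at the centre of its underside.
- padlock: Bystander: brass padlock 19 x 42 x 66 mm, standing to the right of the fixture; origin at the centre of its underside.
- blank_tin: Bystander: low round tin with keys, 74 x 81 x 21 mm, to the right of the fixture; origin at the centre of its underside.
Mind the look-alikes: they are no part of the job. Several things have the shape of the plate; the one meant has the colours described above.

How it is judged:
At the end, for the whole second after the job is handed in: The plate lies at rest flat on the deck (underside within 2 mm of the deck's height, tilt under 0.03 rad), each hole within 3 mm of its own pin, and each bystander within 20 mm of where it stood (z of plate in the frame of fixture between 0.01 and 0.014 m and angle between plate's own z axis and vertical below 0.03 rad and horizontal distance between hole_left and pin_left below 0.003 m and horizontal distance between hole_right and pin_right below 0.003 m and linear speed of plate below 0.01 m/s and distance of each of blank_box, oil_bottle, padlock, blank_tin from where it was at the start of the episode below 0.02 m); the robot touches nothing.
It fails at once if the plate is lifted (its middle more than 10 mm above the height at which it lay) (z of plate in the frame of fixture above 0.036 m).
It fails at once if the fingers touch the clamp knob (contact force between the fingers and clamp_knob above 0.5 N).
It fails at once if the box, bottle, padlock or tin is knocked away (more than 20 mm) (distance of any of blank_box, oil_bottle, padlock, blank_tin from where it was at the start of the episode above 0.02 m).
It also fails if it takes over 64 s, if anything falls off the work surface, if the arm or the gripper's body presses on something with over 40 N, if the wrist force passes 120 N, or if a joint passes its speed limit or range.

## Working session

There is one attempt and no reset: what is moved stays moved. The work goes in short steps, each a Python script; the robot and the scene stay as the last script left them, time stands still between calls to the robot, and variables do not carry over. Pictures are saved under pics/ and viewed, about 8 in all and at most 12, crops included, and the job is handed in when it is done.

```bash
mkdir -p pics; ls; cat > h.py <<'E'
import numpy as np, cv2
from station import env, effector, solver, viewer, workorder, search_frame, tip_of
def save(img,name): cv2.imwrite('pics/'+name, cv2.cvtColor(np.ascontiguousarray(img),cv2.COLOR_RGB2BGR))
def world(cam,uv,d,info=None):
    i=viewer.camera_info(cam); K=np.array(i['intrinsics'])
    u,v=uv; p=np.array([(u-K[0,2])/K[0,0]*d,-(v-K[1,2])/K[1,1]*d,-d])
    return np.array(i['rotation'])@p+np.array(i['eye'])
E
python3 - <<'E'
from h import *
np.set_printoptions(precision=4,suppress=True)
s=env.sense();print(s['t'],s['ee_pos'],s['tcp_rot'],s['gripper_width'])
for c in ['top','side']:
    im,d=viewer.read_camera(c);save(im,c+'0.png');np.savez('pics/%s0.npz'%c,im=im,d=d)
    print(viewer.camera_info(c))
    for n in ['fixture','plate','clamp_knob','pin_left','pin_right','hole_left','hole_right','blank_box','oil_bottle','padlock','blank_tin']:
        print(c,n,[(np.round(r['at'],4),round(r['score'],2)) for r in tip_of(c,n)[:3]])
print(env.sense()['t'])
E
```

```text
pics
0.0 [ 0.2834 -0.5843  0.2136] [[-0.8997 -0.0009  0.4365]
 [-0.4365  0.0016 -0.8997]
 [ 0.0001 -1.     -0.0018]] 0.09200052884442857
{'intrinsics': array([[444.263 ,   0.    , 322.2711],
       [  0.    , 444.263 , 231.1685],
       [  0.    ,   0.    ,   1.    ]]), 'eye': array([ 0.3872, -0.0246,  1.041 ]), 'rotation': array([[ 0.0124,  0.992 , -0.1258],
       [-0.9999,  0.0132,  0.0048],
       [ 0.0065,  0.1257,  0.992 ]])}
top fixture [(array([ 0.5226,  0.0432, -0.0017]), 0.63)]
top plate [(array([ 0.4637, -0.3104,  0.0016]), 0.95), (array([0.5088, 0.0437, 0.0271]), 0.85)]
top clamp_knob [(array([ 0.455 , -0.3094,  0.0167]), 0.48), (array([0.5061, 0.0343, 0.045 ]), 0.38)]
top pin_left [(array([0.4793, 0.0719, 0.0113]), 0.63), (array([ 0.5807, -0.1142,  0.001 ]), 0.4)]
top pin_right [(array([0.5442, 0.0861, 0.0122]), 0.77), (array([ 0.5317,  0.1828, -0.0027]), 0.58)]
top hole_left [(array([0.4705, 0.0435, 0.0235]), 0.85), (array([ 0.4658, -0.2736, -0.0051]), 0.58)]
top hole_right [(array([0.5404, 0.0523, 0.0254]), 0.74), (array([0.5455, 0.0841, 0.0105]), 0.68), (array([ 0.477
[... 1034 characters left out ...]
1387, -0.0016]), 0.54)]
side pin_left [(array([0.4782, 0.0684, 0.0132]), 0.93), (array([0.4732, 0.0421, 0.024 ]), 0.56)]
side pin_right [(array([0.5457, 0.0858, 0.0096]), 0.65)]
side hole_left [(array([ 0.4672, -0.2763,  0.0003]), 0.95), (array([0.4742, 0.044 , 0.0253]), 0.9)]
side hole_right [(array([ 0.4801, -0.3446,  0.0018]), 0.78), (array([0.4802, 0.0715, 0.01  ]), 0.57), (array([0.5433, 0.053 , 0.0248]), 0.55)]
side blank_box [(array([ 0.459 ,  0.1938, -0.0003]), 0.9)]
side oil_bottle [(array([0.5298, 0.1875, 0.0008]), 0.83)]
side padlock [(array([ 0.5797, -0.1114,  0.0019]), 0.93), (array([0.5054, 0.0336, 0.0444]), 0.53)]
side blank_tin [(array([ 0.5073, -0.1412, -0.0011]), 0.62)]
1.2
```

```bash
python3 - <<'E'
import numpy as np,cv2
from h import save
a=np.load('pics/top0.npz')['im']; b=np.load('pics/side0.npz')['im']
K=444.263
save(cv2.resize(a[120:360,120:440],None,fx=2.5,fy=2.5,interpolation=cv2.INTER_CUBIC),'topc.png')
E
```

```text
(no output)
```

View pics/top0.png

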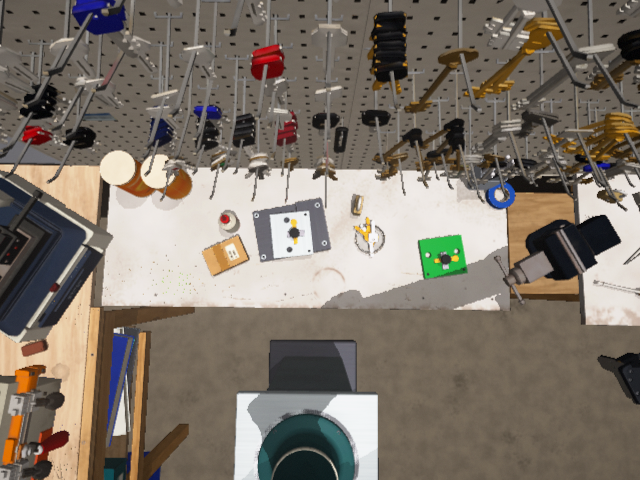

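View pics/side0.png

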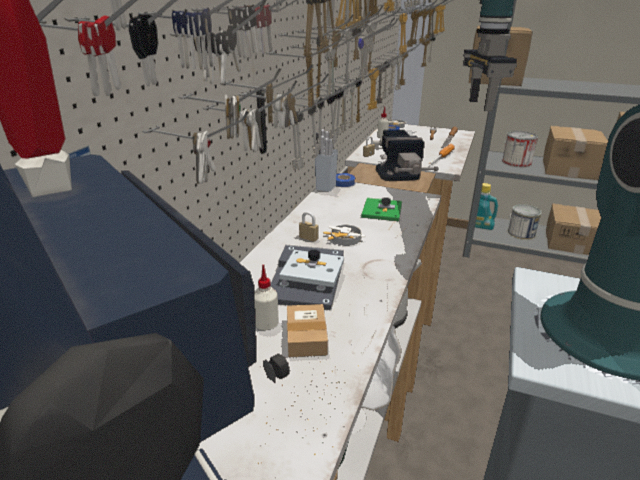

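The top view shows the aluminium plate on its dark fixture at about (293,233). The only look-alike is the green plate at (442,257), so I choose the aluminium one. The box is at (226,255), the bottle at (229,219), the padlock at (357,204) and the tin at (369,240). Fixture +x points to image left, which is world +y. I'll check the close crop and the overhanging hooks.

```bash
python3 - <<'E'
from h import *
z=np.load('pics/top0.npz');d=z['d'];i=viewer.camera_info('top');K=i['intrinsics']
v,u=np.mgrid[:480,:640]
P=np.stack([(u-K[0,2])/K[0,0]*d,-(v-K[1,2])/K[1,1]*d,-d],-1)@np.array(i['rotation']).T+i['eye']
m=(d>0)&(P[...,1]>-.15)&(P[...,1]<.22)&(P[...,2]>.13)&(P[...,0]>.4)
Q=P[m]
for lo in np.arange(.13,1,.08):
    q=Q[(Q[:,2]>=lo)&(Q[:,2]<lo+.08)]
    if len(q): print(round(lo,2),len(q),q[:,0].min().round(3),np.percentile(q[:,0],10).round(3))
save(cv2.resize(z['im'][185:285,195:395],None,fx=4,fy=4,interpolation=cv2.INTER_CUBIC),'topc.png')
print(viewer.camera_info('wrist'))
E
```

```text
0.13 1368 0.608 0.671
0.21 1865 0.574 0.596
0.29 3805 0.509 0.579
0.37 5411 0.511 0.584
0.45 8439 0.509 0.582
0.53 12549 0.503 0.581
0.61 12022 0.508 0.576
0.69 5032 0.508 0.533
0.77 676 0.511 0.517
{'intrinsics': array([[363.9522226 ,   0.        , 319.67704281],
       [  0.        , 363.9522226 , 234.32158717],
       [  0.        ,   0.        ,   1.        ]]), 'T_tool_cam': array([[ 3.01705047e-04, -9.65255320e-01, -2.61308392e-01,
        -7.29944997e-02],
       [-4.36487811e-04,  2.61308252e-01, -9.65255307e-01,
        -1.70744298e-01],
       [ 9.99999859e-01,  4.05280326e-04, -3.42484163e-04,
        -6.54333363e-05],
       [ 0.00000000e+00,  0.00000000e+00,  0.00000000e+00,
         1.00000000e+00]])}
```

View pics/topc.png

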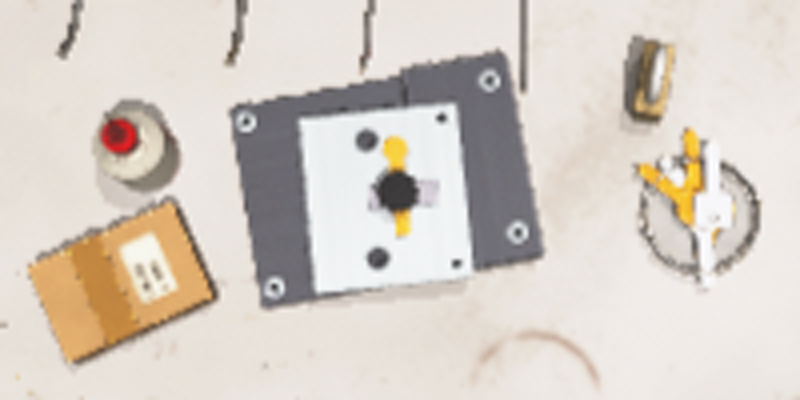

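The crop confirms it: grey-white plate with a black knob on the dark fixture, holes at crop (367,140) and (378,258). The plate is turned clockwise relative to the fixture and offset towards the robot. Hooks come down to x≈0.51 above z 0.29, so I'll tilt the tool to keep the hand on the robot's side, then take a wrist look.

```bash
cat >> h.py <<'E'
np.set_printoptions(precision=4,suppress=True)
PL=np.array([.4788,.0702]);PR=np.array([.5450,.0860])   # pins (xy), first estimate
def setfix(pl,pr):
    global fy,fx,F0
    fy=(pl-pr)/np.linalg.norm(pl-pr); fx=np.array([fy[1],-fy[0]]); F0=(pl+pr)/2-.036*fx
setfix(PL,PR)
def W(x,y,z): return np.array([*(F0+x*fx+y*fy),z])
def toF(p): p=np.asarray(p)[:2]-F0; return np.array([p@fx,p@fy])
def ori(t=np.radians(30)):
    ty=np.array([*(-fy*np.sin(t)),-np.cos(t)]); tz=np.array([*(-fx),0.]); return np.stack([np.cross(ty,tz),ty,tz],1)
def wworld(uv,d,s):
    i=viewer.camera_info('wrist');K=i['intrinsics'];T=i['T_tool_cam']
    p=np.array([(uv[0]-K[0,2])/K[0,0]*d,-(uv[1]-K[1,2])/K[1,1]*d,-d])
    return np.array(s['tcp_rot'])@(T[:3,:3]@p+T[:3,3])+s['ee_pos']
E
python3 - <<'E'
from h import *
print('yaw',np.degrees(np.arctan2(fx[1],fx[0])),F0)
print('IK look',solver.inverse_kinematics(W(0,.06,.16),ori()))
for p in [(0,.10,.028),(0,.055,.028),(-.09,.0,.033),(-.036,0,.033)]: print(p,solver.inverse_kinematics(W(*p),ori()))
effector.grasp(10)
env.movel(np.array([.38,-.4,.22]),rate=.25)
env.reach(W(0,.07,.16),ori())
s=env.sense();im,d=viewer.read_camera('wrist');save(im,'w1.png');np.savez('pics/w1.npz',im=im,d=d,p=s['ee_pos'],R=s['tcp_rot'])
for n in ['pin_left','pin_right','hole_left','hole_right','plate','clamp_knob','fixture']:
    print(n,[(r['at'],toF(r['at'])*1e3,round(r['score'],2)) for r in tip_of('wrist',n)[:3]])
print(s['t'],s['ee_pos'],s['gripper_width'],s['wrist_force'])
E
```

```text
yaw 103.42369610597022 [0.5203 0.0431]
IK look None
(0, 0.1, 0.028) None
(0, 0.055, 0.028) None
(-0.09, 0.0, 0.033) [ 1.1614  1.1195 -1.3333  2.2883  1.8784  0.7922 -2.6695]
(-0.036, 0, 0.033) [ 0.5628  0.57   -0.6507  2.354   2.4112  0.268   2.6442]Traceback (most recent call last):
  File "<stdin>", line 7, in <module>
station.PlanningError: the arm cannot take that pose within its joint ranges
```

```bash
python3 - <<'E'
from h import *
s=env.sense();print(s['t'],s['ee_pos'],s['joint_positions'])
P=dict(look=(0,.06,.2),look2=(0,.02,.2),s0=(0,.10,.028),s1=(0,.055,.028),t0=(-.09,0,.033),t1=(-.036,0,.033))
for flip in (0,1):
  for a in (0,90):
    for t in (-20,-10,0,10,15,20,25):
      R=ori(np.radians(t))
      # rotate about world z by 90 variants: jaw axis along fy
      if a: R=R@np.array([[0,0,-1],[0,1,0],[1,0,0]])
      if flip: R=R@np.diag([-1,1,-1])
      o={k:solver.inverse_kinematics(W(*p),R) for k,p in P.items()}
      print(flip,a,t,[k for k in o if o[k] is not None], o['s1'] if t in(0,10) else '')
E
```

```text
3.525 [ 0.3791 -0.4013  0.2201] [ 0.8271  0.3016 -0.0901  1.8358  0.0328  1.0052 -0.3974]
0 0 -20 ['look', 'look2', 's0', 's1', 't0', 't1'] 
0 0 -10 ['look', 'look2', 's0', 's1', 't0', 't1'] 
0 0 0 ['look', 'look2', 's0', 's1', 't0', 't1'] [ 0.1494  0.5007 -0.3404  2.1428  0.3146  0.5445 -1.7597]
0 0 10 ['look', 'look2', 's0', 's1', 't0', 't1'] [ 0.1493  0.4435 -0.3131  2.2726  0.404   0.292  -1.8389]
0 0 15 ['look', 'look2', 's1', 't0', 't1'] 
0 0 20 ['look', 'look2', 's1', 't0', 't1'] 
0 0 25 ['look', 'look2', 't0', 't1'] 
0 90 -20 ['look', 'look2', 's0', 's1', 't0', 't1'] 
0 90 -10 ['look', 'look2', 's0', 's1', 't0', 't1'] 
0 90 0 ['look', 'look2', 's0', 's1', 't0', 't1'] [ 0.3566  0.5581 -0.5935  2.1302  0.5473  0.6054 -0.3933]
0 90 10 ['look', 'look2', 's0', 's1', 't0', 't1'] [ 0.348   0.4886 -0.5448  2.2608  0.7018  0.3547 -0.5374]
0 90 15 ['look', 'look2', 's1', 't0', 't1'] 
0 90 20 ['look', 'look2', 's1', 't0', 't1'] 
0 90 25 ['look', 'look2', 't0', 't1'] 
1 0 -20 ['look', 'look2', 's0', 's1', 't0', 't1'] 
1 0 -10 ['look', 'look2', 's0', 's1', 't0', 't1'] 
1 0 0 ['look', 'look2', 's0', 's1', 't0', 't1'] [ 0.3705  0.5634 -0.6109  2.1294  0.5633  0.611   1.1637]
1 0 10 ['look', 'look2', 's0', 's1', 't0', 't1'] [ 0.2591  0.465  -0.4404  2.266   0.5749  0.3221  1.1465]
1 0 15 ['look', 'look2', 's1', 't0', 't1'] 
1 0 20 ['look', 'look2', 's1', 't0', 't1'] 
1 0 25 ['look', 'look2', 's1', 't0', 't1'] 
1 90 -20 ['look', 'look2', 's0', 's1', 't0', 't1'] 
1 90 -10 ['look', 'look2', 's0', 's1', 't0', 't1'] 
1 90 0 ['look', 'look2', 's0', 's1', 't0', 't1'] [-0.9791  0.7871  1.1098  2.2091 -1.0321  0.8316 -2.0837]
1 90 10 ['look', 'look2', 's0', 's1', 't0', 't1'] [-0.1695  0.4179  0.0539  2.2925 -0.1606  0.2614 -2.8778]
1 90 15 ['look', 'look2', 's1', 't0', 't1'] 
1 90 20 ['look2', 's1', 't0', 't1'] 
1 90 25 ['look', 'look2', 't0', 't1']
```

```bash
python3 - <<'E'
from h import *
R=ori(np.radians(10))
env.reach(W(0,.07,.20),R)
s=env.sense();im,d=viewer.read_camera('wrist');save(im,'w1.png');np.savez('pics/w1.npz',im=im,d=d,p=s['ee_pos'],R=s['tcp_rot'])
for n in ['pin_left','pin_right','hole_left','hole_right','plate','clamp_knob','fixture']:
    print(n,[(r['at'],toF(r['at'])*1e3,round(r['score'],2)) for r in tip_of('wrist',n)[:3]])
print(s['t'],s['ee_pos'],s['gripper_width'],s['wrist_force'],s['joint_positions'])
E
```

```text
pin_left []
pin_right [([0.5476, 0.0841, 0.0114], array([ 33.5483, -36.1176]), 0.71)]
hole_left [([0.4741, 0.0453, 0.025], array([12.8714, 44.3818]), 0.68), ([0.4641, -0.277, -0.0012], array([-298.3019,  128.9306]), 0.67)]
hole_right [([0.5408, 0.0572, 0.026], array([  8.9618, -23.2585]), 0.77)]
plate [([0.5064, 0.0421, 0.0241], array([ 2.2603, 13.7071]), 0.93), ([0.4673, -0.3166, 0.0014], array([-337.5629,  135.0112]), 0.71)]
clamp_knob [([0.5109, 0.0362, 0.0378], array([-4.5231, 10.6998]), 0.96)]
fixture []
5.1167 [0.4526 0.0258 0.2001] 0.0002161414579498622 [-0.1908 -0.6723 -0.7556] [ 0.3554  0.0939 -0.4892  2.1744  0.04    0.7107 -1.4946]
```

View pics/w1.png

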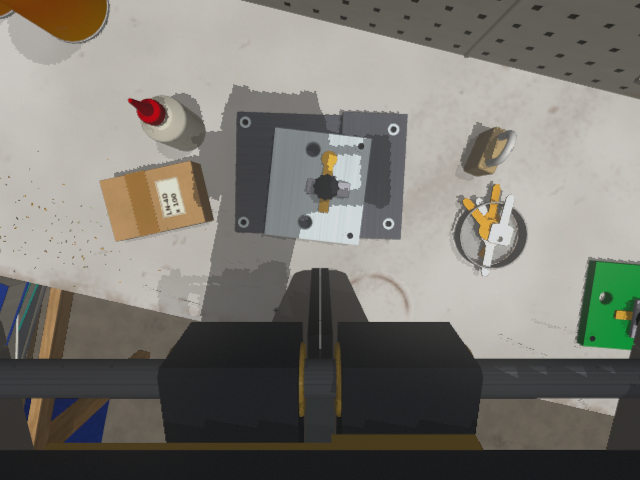

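Wrist view: plate corners at about (276,128), (371,139), (360,245), (265,235). Fixture corners are at about (237,112), (235,237) on the deck end and (407,114), (401,240) on the ledge end. Next I'll check these against the known sizes.

```bash
cat >> h.py <<'E'
def ray(uv,z,s):
    a,b=wworld(uv,0,s),wworld(uv,1.,s); return (a+(b-a)*(z-a[2])/(b-a)[2])
def fit(model,pts):
    m,p=np.array(model,float),np.array(pts)[:,:2]; mc,pc=m.mean(0),p.mean(0)
    A,B=m-mc,p-pc; th=np.arctan2((A[:,0]*B[:,1]-A[:,1]*B[:,0]).sum(),(A*B).sum())
    Rm=np.array([[np.cos(th),-np.sin(th)],[np.sin(th),np.cos(th)]]); t=pc-Rm@mc
    return t,th,np.linalg.norm(m@Rm.T+t-p,axis=1)
E
python3 - <<'E'
from h import *
z=np.load('pics/w1.npz');s=dict(ee_pos=z['p'],tcp_rot=z['R'])
pc=[ray(u,.036,s) for u in [(276,128),(371,139),(360,245),(265,235)]]
t,th,e=fit([(.045,-.05),(-.045,-.05),(-.045,.05),(.045,.05)],pc);print('plate',t,np.degrees(th),e)
fc=[ray(u,h,s) for u,h in [((237,112),.012),((407,113.5),.026),((402,240),.026),((236,237.5),.012)]]
f,fh,e=fit([(.083,-.06),(-.083,-.06),(-.083,.06),(.083,.06)],fc);print('fix',f,np.degrees(fh),e)
h=[ray(u,.036,s) for u in [(313,149.5),(305,222)]];print('holes',h,np.linalg.norm(h[0]-h[1]))
c,sn=np.cos(fh),np.sin(fh);Q=np.array([[c,sn],[-sn,c]])
print('plate in fix',Q@(t-f)*1e3,'rel yaw',th-fh); print('hole mid in fix',Q@(((h[0]+h[1])/2)[:2]-f)*1e3)
dep=z['d']; print('depth z chk',[wworld(u,dep[u[1],u[0]],s)[2] for u in [(285,200),(345,230),(390,180),(250,180),(440,120)]])
E
```

```text
plate [0.5064 0.0399] 97.20600530169371 [0.0006 0.0008 0.0006 0.0004]
fix [0.5175 0.0417] 102.16872295728653 [0.0023 0.0008 0.0004 0.0025]
holes [array([0.5395, 0.0525, 0.036 ]), array([0.4719, 0.0444, 0.036 ])] 0.06808453505506423
plate in fix [ 0.5978 11.1775] rel yaw -0.08661576293694884
hole mid in fix [ 9.1126 10.0596]
depth z chk [np.float64(0.035781730344696755), np.float64(0.03615207190722994), np.float64(0.027386525081826263), np.float64(0.012503376152699086), np.float64(0.0005801817610432969)]
```

```bash
cat >> h.py <<'E'
def cloud(d,s):
    i=viewer.camera_info('wrist');K=i['intrinsics'];T=i['T_tool_cam'];v,u=np.mgrid[:480,:640]
    P=np.stack([(u-K[0,2])/K[0,0]*d,-(v-K[1,2])/K[1,1]*d,-d],-1)@T[:3,:3].T+T[:3,3]
    P=P@np.array(s['tcp_rot']).T+s['ee_pos']; P[d<=0]=np.nan; return P
def rect(P,lo,hi,c=(.515,.043),r=.11):
    m=(P[...,2]>lo)&(P[...,2]<hi)&(np.hypot(P[...,0]-c[0],P[...,1]-c[1])<r)
    m=cv2.morphologyEx(m.astype(np.uint8),cv2.MORPH_OPEN,np.ones((3,3)))
    n,l,st,_=cv2.connectedComponentsWithStats(m); k=1+st[1:,4].argmax()
    q=P[l==k][:,:2]; return cv2.minAreaRect((q*1e3).astype(np.float32)),len(q)
E
python3 - <<'E'
from h import *
z=np.load('pics/w1.npz');s=dict(ee_pos=z['p'],tcp_rot=z['R']);P=cloud(z['d'],s)
print('fix',rect(P,.007,.06)); print('plate',rect(P,.0315,.041)); print('ledge',rect(P,.023,.0305)); print('deck',rect(P,.008,.017))
E
```

```text
fix (((516.4169921875, 42.623779296875), (125.56492614746094, 166.38345336914062), 11.246164321899414), 20531)
plate (((506.869140625, 41.17359161376953), (100.1861801147461, 90.22007751464844), 6.731018543243408), 9159)
ledge (((529.2029418945312, -8.020538330078125), (120.36952209472656, 61.999900817871094), 11.429574012756348), 5389)
deck (((513.0179443359375, 73.62911224365234), (120.06733703613281, 104.23789978027344), 11.246406555175781), 5304)
```

Depth gives clean rectangles that match the given sizes. The fixture is at (0.519, 0.0431) with yaw 101.35°. The plate is at fixture (0.5, 12.2) mm, turned −0.08 rad, which agrees with the task ranges. Now the side push.

```bash
cat >> h.py <<'E'
_y=np.radians(101.35); fx=np.array([np.cos(_y),np.sin(_y)]); fy=np.array([-fx[1],fx[0]]); F0=np.array([.519,.0431])
def look(name):
    s=env.sense();im,d=viewer.read_camera('wrist');save(im,name);return s,im,cloud(d,s)
def plate(P,lo=.0315,hi=.041):
    (c,wh,a),n=rect(P,lo,hi); return toF(np.array(c)/1e3)*1e3,wh,a,'relyaw',np.radians((a-11.35+45)%90-45),n
E
python3 - <<'E'
from h import *
R=ori(np.radians(10))
env.reach(W(0,.098,.07),R); env.movel(W(0,.098,.030),rate=.1)
for y in (.080,.074,.070,.066,.063,.0605):
    env.movel(W(0,y,.030),rate=.03); s=env.sense(); print(y,toF(s['ee_pos'])*1e3,s['ee_pos'][2],s['wrist_force'])
env.movel(W(0,.098,.032),rate=.1); env.movel(W(0,.07,.20),rate=.2)
s,im,P=look('w2.png');print(plate(P),s['t'])
E
```

```text
0.08 [ 0.0289 80.2877] 0.029836527145885826 [0.279  0.1397 0.0427]
0.074 [ 0.0076 73.7679] 0.030013294219717688 [-0.0391 -0.583  -0.4046]
0.07 [ 0.0253 69.9463] 0.029939972870505253 [ 0.1977  0.2149 -0.0411]
0.066 [ 0.0807 65.8133] 0.02997309656311918 [-0.4089  0.4764 -1.1625]
0.063 [ 0.0242 62.6889] 0.030020138919994156 [-0.3506  1.368  -0.6359]
0.0605 [-0.008 60.176] 0.03004738952331877 [ 0.1323  0.2661 -0.5658]
(array([-2.7705,  0.4955]), (100.27422332763672, 90.21812438964844), 2.8763267993927, 'relyaw', np.float64(-0.1478934970886034), 9289) 10.35
```

Side offset is now 0.5 mm, but the yaw went to −0.148: the friction centre sits on the ledge side, not at the middle. I'll push the trailing edge on its far side to turn it back while advancing. First I need the hook clearance there.

```bash
python3 - <<'E'
from h import *
z=np.load('pics/top0.npz');d=z['d'];i=viewer.camera_info('top');K=i['intrinsics']
v,u=np.mgrid[:480,:640]
P=np.stack([(u-K[0,2])/K[0,0]*d,-(v-K[1,2])/K[1,1]*d,-d],-1)@np.array(i['rotation']).T+i['eye']
for y in np.arange(-.15,.12,.03):
    o=[]
    for lo,hi in ((.15,.2),(.2,.25),(.25,.3),(.3,.4)):
        q=P[(d>0)&(P[...,1]>y)&(P[...,1]<y+.03)&(P[...,2]>lo)&(P[...,2]<hi)&(P[...,0]>.45)]
        o.append(round(float(q[:,0].min()),3) if len(q) else None)
    print(round(y,2),o)
for t in (20,25,30):
  R=ori(np.radians(t)); print(t,[solver.inverse_kinematics(W(*p),R) is not None for p in [(-.085,-.025,.032),(-.085,-.025,.08),(-.04,-.02,.032),(-.04,.0,.032),(-.085,0.,.12)]])
E
```

```text
-0.15 [0.608, 0.61, 0.575, 0.542]
-0.12 [0.671, 0.671, 0.671, 0.579]
-0.09 [0.668, 0.647, 0.648, 0.648]
-0.06 [0.671, 0.647, 0.574, 0.509]
-0.03 [0.671, 0.671, 0.577, 0.577]
0.0 [0.671, 0.671, 0.586, 0.511]
0.03 [0.671, None, 0.671, 0.583]
0.06 [0.671, 0.671, 0.577, 0.516]
0.09 [0.671, 0.672, 0.578, 0.578]
0.12 [None, 0.671, 0.595, 0.514]
20 [True, True, True, True, True]
25 [True, True, True, True, True]
30 [True, True, True, True, True]
```

```bash
cat >> h.py <<'E'
R30=ori(np.radians(30)); R10=ori(np.radians(10))
def push(y,x1,x0=-.080,z=.033):
    """trailing-edge push at fixture y, finger centre from x0 to x1, then back out to the look pose"""
    env.movel(W(x0,.06,.10),R30,rate=.3); env.movel(W(x0,y,.045),rate=.2); env.movel(W(x0,y,z),rate=.1)
    env.movel(W(x0+.012,y,z),rate=.08); env.movel(W(x1,y,z),rate=.03)
    s=env.sense(); print('end',toF(s['ee_pos'])*1e3,s['ee_pos'][2],s['wrist_force'])
    env.movel(W(x0,y,z),rate=.1); env.movel(W(x0,.06,.10),rate=.3); env.movel(W(0,.07,.20),R10,rate=.3)
E
python3 - <<'E'
from h import *
push(-.025,-.058)
s,im,P=look('w3.png');print(plate(P),s['t'])
E
```

```text
Traceback (most recent call last):
  File "h.py", line 46, in push
    env.movel(W(x0,.06,.10),R30,rate=.3); env.movel(W(x0,y,.045),rate=.2); env.movel(W(x0,y,z),rate=.1)
    ~~~~~~~~~^^^^^^^^^^^^^^^^^^^^^^^^^^^
station.PlanningError: the arm cannot follow that straight line within its joint ranges
```

```bash
python3 - <<'E'
from h import *
for t in (20,25,30):
  R=ori(np.radians(t)); print(t,[(y,z,solver.inverse_kinematics(W(-.08,y,z),R) is not None) for y in (.02,.04,.06) for z in (.06,.1,.14)])
E
sed -i 's/^R30=.*/R30=ori(np.radians(20)); R10=ori(np.radians(10))/; s/W(x0,.06,.10),R30/W(x0,.04,.10),R30/; s/W(x0,.06,.10),rate/W(x0,.04,.10),rate/' h.py
python3 - <<'E'
from h import *
push(-.025,-.058)
s,im,P=look('w3.png');print(plate(P),s['t'])
E
```

```text
20 [(0.02, 0.06, True), (0.02, 0.1, True), (0.02, 0.14, True), (0.04, 0.06, True), (0.04, 0.1, True), (0.04, 0.14, True), (0.06, 0.06, True), (0.06, 0.1, True), (0.06, 0.14, True)]
25 [(0.02, 0.06, True), (0.02, 0.1, True), (0.02, 0.14, True), (0.04, 0.06, True), (0.04, 0.1, True), (0.04, 0.14, True), (0.06, 0.06, True), (0.06, 0.1, True), (0.06, 0.14, True)]
30 [(0.02, 0.06, True), (0.02, 0.1, True), (0.02, 0.14, True), (0.04, 0.06, False), (0.04, 0.1, True), (0.04, 0.14, True), (0.06, 0.06, False), (0.06, 0.1, False), (0.06, 0.14, False)]Traceback (most recent call last):
  File "<stdin>", line 2, in <module>
  File "h.py", line 46, in push
    env.movel(W(x0,.04,.10),R30,rate=.3); env.movel(W(x0,y,.045),rate=.2); env.movel(W(x0,y,z),rate=.1)
                                                                           ~~~~~~~~~^^^^^^^^^^^^^^^^^^^
station.PlanningError: the arm cannot follow that straight line within its joint ranges
```

```bash
python3 - <<'E'
from h import *
s=env.sense();print(s['t'],toF(s['ee_pos']),s['ee_pos'],s['joint_positions'])
for t in (15,20,25):
  R=ori(np.radians(t))
  for p in [(-.08,-.025,.045),(-.08,-.025,.038),(-.08,-.025,.033),(-.06,-.025,.033),(-.04,-.025,.033)]: print(t,p,solver.inverse_kinematics(W(*p),R))
E
```

```text
11.5667 [-0.0789 -0.0251] [ 0.5591 -0.0293  0.0459] [ 0.2721  0.4762 -0.2725  2.1843  0.246   0.1608 -1.557 ]
15 (-0.08, -0.025, 0.045) [ 0.2581  0.4913 -0.2741  2.1215  0.239   0.296  -1.5613]
15 (-0.08, -0.025, 0.038) [ 0.2485  0.5037 -0.2629  2.124   0.2424  0.2801 -1.5642]
15 (-0.08, -0.025, 0.033) [ 0.2418  0.5127 -0.255   2.1256  0.2448  0.2688 -1.5664]
15 (-0.06, -0.025, 0.033) [ 0.1787  0.5033 -0.228   2.1396  0.2377  0.2585 -1.6026]
15 (-0.04, -0.025, 0.033) [ 0.114   0.4951 -0.2003  2.1519  0.2309  0.2497 -1.6398]
20 (-0.08, -0.025, 0.045) [ 0.2729  0.4783 -0.2711  2.1838  0.2466  0.1595 -1.5575]
20 (-0.08, -0.025, 0.038) [ 0.4385  0.5283 -0.4688  2.1753  0.7822  0.1999 -2.0549]
20 (-0.08, -0.025, 0.033) [ 0.4402  0.5401 -0.4712  2.1762  0.841   0.1954 -2.1102]
20 (-0.06, -0.025, 0.033) [ 0.4003  0.5343 -0.4738  2.1892  0.9271  0.1986 -2.237 ]
20 (-0.04, -0.025, 0.033) [ 0.3586  0.5292 -0.4757  2.2004  1.0047  0.2045 -2.3562]
25 (-0.08, -0.025, 0.045) [ 0.6297  0.5678 -0.6735  2.2233  1.4701  0.2138 -2.6822]
25 (-0.08, -0.025, 0.038) [ 0.6164  0.5802 -0.6578  2.2253  1.5488  0.2104 -2.7583]
25 (-0.08, -0.025, 0.033) [ 0.6088  0.59   -0.6488  2.2264  1.606   0.21   -2.813 ]
25 (-0.06, -0.025, 0.033) [ 0.7489  0.6882 -0.8828  2.2305  1.6544  0.3849 -2.8347]
25 (-0.04, -0.025, 0.033) [ 0.8611  0.8433 -1.1086  2.235   1.7016  0.6059 -2.8344]
```

```bash
sed -i 's/^R30=ori(np.radians(20))/R30=ori(np.radians(17.5))/' h.py
python3 - <<'E'
from h import *
env.movel(W(-.08,-.018,.045),R30,rate=.1)
s=env.sense(); print(s['joint_positions'],s['wrist_force'])
y,z=-.018,.033
env.movel(W(-.08,y,z),rate=.1)
env.movel(W(-.058,y,z),rate=.04)
s=env.sense(); print('end',toF(s['ee_pos'])*1e3,s['ee_pos'][2],s['wrist_force'],s['joint_positions'])
s,im,P=look('w3.png');print(plate(P),s['t'])
E
```

```text
[ 0.2739  0.4734 -0.2767  2.1688  0.2423  0.2201 -1.5564] [0.3904 0.5972 0.2286]
end [-57.6795 -17.9925] 0.03300408295974946 [-0.4343  0.3223  0.6887] [ 0.1818  0.4884 -0.2246  2.1879  0.2567  0.1811 -1.6193]
(array([  0.7043, -12.805 ]), (70.02978515625, 90.98560333251953), 5.422336101531982, 'relyaw', np.float64(-0.1034572519798698), 18189) 12.7833
```

View pics/w3.png

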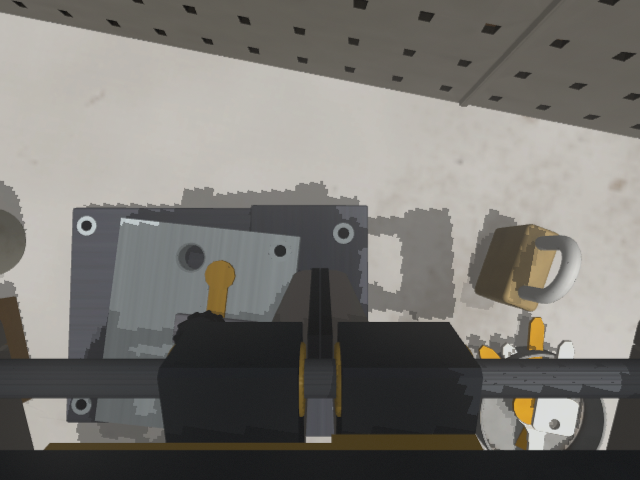

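Mid-push view: the finger rests on the trailing edge at about (300,290), clear of the knob at (205,330). The pushed plate's far edge runs from (120,220) to (300,237). The yaw is recovering (−0.103), so I'll continue in steps and measure in place.

```bash
cat >> h.py <<'E'
def part(P):
    """plate pose from far edge when the near part is hidden"""
    (c,wh,a),n=rect(P,.0325,.0385); 
    if a>45: a-=90; wh=wh[::-1]
    th=np.radians(a-11.35); yl=wh[0]   # extent along plate y
    return toF(np.array(c)/1e3)*1e3+(50-yl/2)*np.array([-np.sin(th),np.cos(th)]),wh,'relyaw',th,n
E
python3 - <<'E'
from h import *
y,z=-.018,.033
for x in (-.054,-.050,-.046):
    env.movel(W(x,y,z),rate=.04)
    s,im,P=look('w4.png');r=part(P);print(x,r,s['t'],s['joint_positions'][5])
    if r[3]>-.02: break
E
```

```text
-0.054 (array([5.5859, 3.2476]), (67.57745361328125, 90.78379821777344), 'relyaw', np.float64(-0.077607245569502), 16593) 13.0833 0.1790272651693817
-0.05 (array([9.0715, 5.0414]), (63.75848388671875, 90.72223663330078), 'relyaw', np.float64(-0.035934625141781695), 16111) 13.3833 0.17712612814799092
-0.046 (array([12.4649,  6.9817]), (60.10132598876953, 90.81282043457031), 'relyaw', np.float64(0.01080300310651147), 15563) 13.6833 0.17523761256792705
```

```bash
python3 - <<'E'
from h import *
env.movel(W(-.07,-.018,.033),rate=.15); env.movel(W(-.075,.04,.10),rate=.3)
X=.004
env.movel(W(X,.095,.06),R10,rate=.3); env.movel(W(X,.092,.030),rate=.15)
env.movel(W(X,.070,.030),rate=.1); env.movel(W(X,.0595,.030),rate=.04)
s=env.sense();print(toF(s['ee_pos']),s['wrist_force'])
env.movel(W(X,.085,.032),rate=.15); env.movel(W(0,.07,.20),rate=.3)
s,im,P=look('w5.png');print(plate(P),s['t'])
E
```

```text
[0.004  0.0592] [-0.4937 -0.5973 -0.6749]
(array([10.5302, -0.7951]), (100.36410522460938, 90.12763214111328), 9.39261245727539, 'relyaw', np.float64(-0.03416285735806564), 9306) 17.15
```

```bash
python3 - <<'E'
from h import *
y,z=-.008,.033
env.movel(W(-.075,.04,.10),R30,rate=.3); env.movel(W(-.072,y,.045),rate=.2); env.movel(W(-.072,y,z),rate=.1)
env.movel(W(-.052,y,z),rate=.1)
for x in (-.044,-.040):
    env.movel(W(x,y,z),rate=.04)
    s,im,P=look('w6.png');r=part(P);print(x,toF(s['ee_pos']),r,s['t'],s['joint_positions'][5])
E
```

```text
-0.044 [-0.0441 -0.0081] (array([14.1268, -1.1046]), (80.08303833007812, 90.87218475341797), 'relyaw', np.float64(-0.03861308276337208), 19241) 19.2583 0.16032539625158643
-0.04 [-0.0399 -0.0081] (array([18.2516, -1.3412]), (80.5297622680664, 91.00393676757812), 'relyaw', np.float64(-0.04144663622894595), 19254) 19.5583 0.15865473719617257
```

```bash
python3 - <<'E'
from h import *
y,z=-.017,.033
env.movel(W(-.048,-.008,z),rate=.1); env.movel(W(-.048,y,z),rate=.1)
env.movel(W(-.041,y,z),rate=.1)
for x in (-.038,-.0355):
    env.movel(W(x,y,z),rate=.04)
    s,im,P=look('w7.png');r=part(P);print(x,toF(s['ee_pos']),r,s['t'],s['joint_positions'][5])
    if r[3]>-.008: break
E
```

```text
-0.038 [-0.038  -0.0169] (array([20.6353, -0.6485]), (70.39015197753906, 90.8712158203125), 'relyaw', np.float64(-0.03038662809038775), 17389) 20.6083 0.1685733064574494Traceback (most recent call last):
  File "<stdin>", line 7, in <module>
  File "h.py", line 52, in part
    (c,wh,a),n=rect(P,.0325,.0385);
               ~~~~^^^^^^^^^^^^^^^
  File "h.py", line 36, in rect
    n,l,st,_=cv2.connectedComponentsWithStats(m); k=1+st[1:,4].argmax()
                                                      ~~~~~~~~~~~~~~~^^
ValueError: attempt to get argmax of an empty sequence
```

```bash
python3 - <<'E'
from h import *
s,im,P=look('w8.png')
m=(np.hypot(P[...,0]-.513,P[...,1]-.07)<.1)
h,e=np.histogram(P[...,2][m],bins=np.arange(0,.07,.002));print(list(zip((e*1e3).round().astype(int),h)))
print(rect(P,.0195,.0245)[0])
E
```

```text
[(np.int64(0), np.int64(16626)), (np.int64(2), np.int64(568)), (np.int64(4), np.int64(230)), (np.int64(6), np.int64(253)), (np.int64(8), np.int64(265)), (np.int64(10), np.int64(1228)), (np.int64(12), np.int64(3868)), (np.int64(14), np.int64(465)), (np.int64(16), np.int64(323)), (np.int64(18), np.int64(394)), (np.int64(20), np.int64(3490)), (np.int64(22), np.int64(13587)), (np.int64(24), np.int64(2987)), (np.int64(26), np.int64(6918)), (np.int64(28), np.int64(1181)), (np.int64(30), np.int64(1018)), (np.int64(32), np.int64(124)), (np.int64(34), np.int64(155)), (np.int64(36), np.int64(232)), (np.int64(38), np.int64(215)), (np.int64(40), np.int64(230)), (np.int64(42), np.int64(300)), (np.int64(44), np.int64(627)), (np.int64(46), np.int64(546)), (np.int64(48), np.int64(98)), (np.int64(50), np.int64(90)), (np.int64(52), np.int64(100)), (np.int64(54), np.int64(99)), (np.int64(56), np.int64(108)), (np.int64(58), np.int64(113)), (np.int64(60), np.int64(121)), (np.int64(62), np.int64(142)), (np.int64(64), np.int64(129)), (np.int64(66), np.int64(141))]
((526.9104614257812, 75.1744155883789), (72.66377258300781, 90.96184539794922), 11.677887916564941)
```

View pics/w8.png

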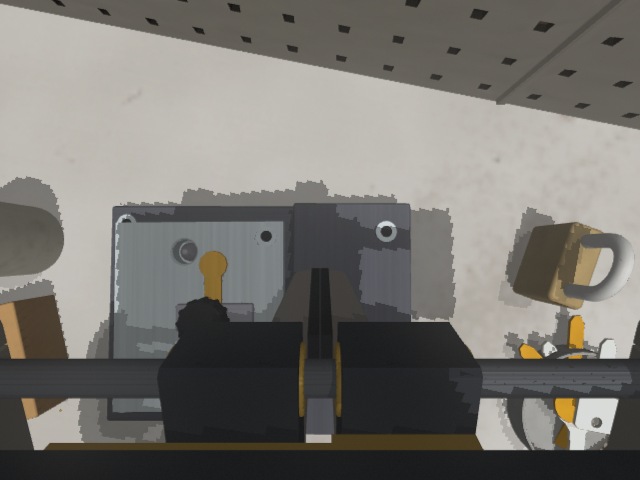

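The plate has dropped: its top is at z≈22 mm, it is parallel to the fixture, and the far pin shows inside its hole at (187,251). I'll retract and verify from the look pose.

```bash
python3 - <<'E'
from h import *
env.movel(W(-.06,-.017,.034),rate=.1); env.movel(W(-.075,.04,.10),rate=.3); env.movel(W(0,.09,.20),R10,rate=.3)
s,im,P=look('w9.png');save(cv2.resize(im[90:270,90:430],None,fx=2.3,fy=2.3),'w9c.png')
r=plate(P,.0185,.0245);print(r)
m=(P[...,2]>.018)&(P[...,2]<.0255)&(np.hypot(*(np.moveaxis(P[...,:2],-1,0)-W(.028,0,0)[:2,None,None]))<.06)
q=P[m];A=np.c_[q[:,:2]-q[:,:2].mean(0),np.ones(len(q))];c=np.linalg.lstsq(A,q[:,2],rcond=None)[0];print('plane tilt',c)
for n in ['hole_left','pin_left','hole_right','pin_right','plate','blank_box','oil_bottle','padlock','blank_tin']: print(n,[(x['at'],toF(x['at'])*1e3,round(x['score'],2)) for x in tip_of('wrist',n)[:2]])
print(s['t'],s['wrist_force'])
E
```

```text
(array([29.4522, -0.2594]), (100.27168273925781, 90.28709411621094), 11.706470489501953, 'relyaw', np.float64(0.006221583728004939), 8293)
plane tilt [ 0.0006 -0.0032  0.0226]
hole_left [([0.4802, 0.0754, 0.0105], array([39.3042, 31.6845]), 0.9), ([0.4611, -0.2774, -0.0012], array([-302.8372,  119.8426]), 0.71)]
pin_left [([0.483, 0.0696, 0.0068], array([33.0666, 30.0807]), 0.62), ([0.4585, 0.1924, -0.0011], array([158.2867,  29.9343]), 0.58)]
hole_right [([0.546, 0.0908, 0.0144], array([ 41.4535, -35.8594]), 0.92)]
pin_right []
plate [([0.5166, 0.0767, 0.0112], array([33.4152, -4.2595]), 0.91), ([0.4672, -0.3178, 0.0019], array([-343.6476,  121.8127]), 0.77)]
blank_box [([0.4551, 0.1905, 0.0002], array([157.093 ,  33.6417]), 0.96)]
oil_bottle [([0.5326, 0.1809, -0.001], array([132.4286, -40.4533]), 0.85)]
padlock [([0.5788, -0.1122, 0.0029], array([-164.0316,  -28.0672]), 0.63)]
blank_tin [([0.5099, -0.1354, 0.0023], array([-173.2182,   44.0512]), 0.98)]
22.4417 [ 0.165  -0.8319 -0.8816]
```

View pics/w9c.png

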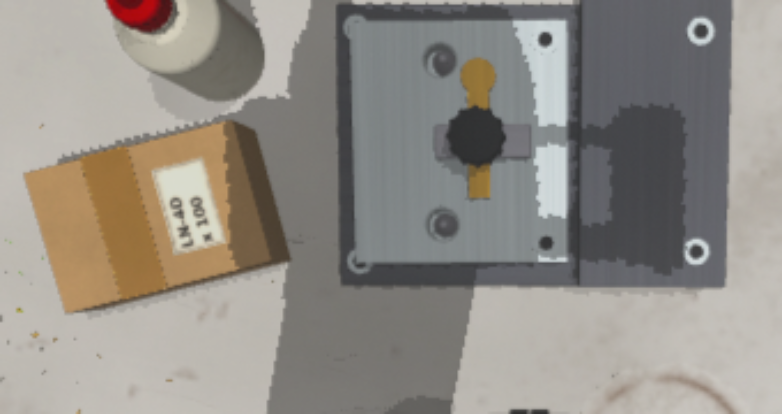

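Both pins show in their holes, at (440,61) and (443,225) in the crop. The plate is flat, with its underside at about 12.6 mm, 1.5 mm past home in x (within the pin play), and the bystanders haven't moved. The robot is clear, so I'm handing in.

```bash
python3 -c "
from h import *
workorder.finish_job(); print(env.sense()['t'])"
```

```text
the job is handed in; nothing more can be done
the job is handed in; nothing more can be done
```

The plate dropped over both pins and lies flat on the deck. I handed the job in at about 22 s on the robot's clock; no verdict is reported.

**What I did:** with the fingers shut and tilted to keep clear of the hooks, I made two side pushes from the robot's side. I made two trailing-edge passes, one after each side push, measuring the plate with the wrist camera's depth between steps. The first side push turned the plate the wrong way, to −0.148 rad, and the trailing pushes corrected that.

**Last checks:**
- **Plate position:** 29.5, −0.3 mm in the fixture frame, against 28, 0 for home. That leaves the holes about 1.5 mm from the pins, within the play and the 3 mm limit.
- **Plate seating:** the underside is at about 12.6 mm, the tilt about 0.003 rad and the turn 0.006 rad. Both pins are visible in their holes.
- **Bystanders:** box, bottle, padlock and tin are all within about 5 mm of their first readings, which is within the networks' error.
- **Clamp knob:** the fingers worked only at the plate's edges and were well clear of it in every picture I viewed. There is no direct contact reading to confirm it.

**Disagreements:**
- **Network hole and pin points:** they put hole_left about 6 mm from pin_left and missed pin_right. Their errors are around 4 mm, so I relied on the depth fit and the close crop instead.
- **Fixture angle:** the networks read it about 2° off the depth fit; I used the depth fit because it matched the given sizes.

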